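# Raise the orange electrode holder one notch

### The job

Raise the electrode holder with the orange knob by one notch, so that its pawl catches the next notch up and the electrodes hang clear above their beaker, then let go of it. Leave the blue electrode holder at its height and do not shove the orange holder's beaker about.

Things in the scene. Friction and masses are not known exactly. Their poses are not given: they have to be found in the camera images.
- orange_knob (a point): Upright round orange knob of the holder to raise: 28 mm across, 50 mm tall; grip it from above at any yaw. Point on its axis, 15 mm below its top, 235 mm above the bench at the start. A white arm, upper side 35 mm below this point, leads along this frame's +x (yaw within 0.35 rad of 0) to two electrodes 120 mm away; their caps end 11 mm above this point. Its stand is fixed.
- orange_slider (a joint): Height (m) of the orange holder, which slides straight up: 0 resting in its lowest notch at the start. Notches 50 mm apart: next at 0.050, then 0.100 (stop 0.112). A sprung pawl clicks under each tooth that rises past it, then carries the holder. Let go between notches it sinks slowly to the one below. Mass about 0.35 kg; lifting takes 4 to 9 N, briefly up to 20 N as the pawl rides out.
- blue_slider (a joint): Height (m) of the holder with blue knob and blue caps, otherwise the same make as the orange one; it stands on the other side, left or right. 0 in its lowest notch, where it must stay.
- beaker: Loose glass beaker, 62 mm across, 55 mm tall, on the orange station's white stirrer (plate 52 mm above the bench); the two orange-capped electrodes dip 35 mm below its rim at the start. Origin: centre of its underside, 120 mm from the knob's axis along +x of the knob's frame.

How it is judged:
By the outcome, as a careful person would: the job done as asked, in the order asked, and still so for the second after the job is handed in, with the robot touching nothing.
It also fails if it takes over 32 s, if anything falls off the work surface, if the arm or the gripper's body presses on something with over 40 N, if the wrist force passes 120 N, or if a joint passes its speed limit or range.

### The arm

A 6-joint arm with a two-finger parallel gripper is mounted at the origin on the work surface. World frame = base frame: x ahead of the robot, y to its left, z up, the work surface at z = 0. Lengths are in mm, angles in rad, forces in N, time in s.
With the tool pointing down it reaches from about 300 to 850 mm from the base axis. Payload 5.4 kg.
Tool frame: the origin (TCP) lies at the very end of the fingers, on their centre line; the grasp point (between the pads) lies 19 mm behind it; z points along the fingers, y is the line along which they close (so a half turn about z gives the same grasp; the last joint's range is limited). The gripper opens to 85 mm and grips with 20 to 120 N. Pads are 22 mm wide; open, the fingers measure 114 mm over their backs; the gripper's body (76 mm by 85 mm) begins 54 mm behind the grasp point. The pads swing forward as they close: fully open they stand 13 mm farther back than shut.
Start: joints at [1.074, 0.158, 1.597, -0, 1.386, -0.21], TCP at [162.669, 551.493, 231.299] pointing down, gripper open.
Joint ranges: [-2.91, 2.91], [-0.94, 2.29], [0.18, 2.7], [-1.29, 4.43], [0.17, 2.64], [-3, 3]. Speed limits (rad/s): [2.57, 2.57, 3.14, 3.14, 3.14, 3.14].

### API

Orientations are given as a rotation vector (axis times angle).
In Python, from bench import arm, open_jaws, close_gripper, kinematics, grab_frame, ticket, models, readout gives the robot as it stands. Calls block until the motion is done:
- arm.move_ptp(position, orientation): joint-space move of the TCP to a pose.
- arm.line_to(position, max_speed=150, rot=None): straight line of the TCP; rot=None keeps the orientation; max_speed is the mean speed in mm/s.
- arm.set_joints(angles): joint-space move.
- open_jaws() and close_gripper(effort=None): open the fingers fully, or close them until they stop; effort is the grip in N (None keeps the last).
- arm.wait(seconds).
- kinematics.ik(position, orientation): joint angles nearest the present ones, or None.
- grab_frame(name): name is "side" or "top"; returns a dict with "color" (384x512x3 uint8, red, green, blue), "z_map" (384x512 float32, mm along the optical axis (not along the pixel's ray), 0 where there is no reading), "fx", "fy", "cx", "cy" (pixels), "T" (4x4, takes a point from camera to world coordinates). Camera axes: x right, y up, looking along -z (the intrinsics and any distortion apply to the point x, -y, -z); pixel columns grow to the right and rows downward; lengths in mm; the calibration is good to about 2 mm. A picture is of the moment at which its call begins.
A pose or a line that the arm cannot do raises arm.IKError and nothing moves.
- ticket.finish_job(): hands the job in; it is judged then, once.
Trained networks look in the newest picture that a camera, given by its name, has taken for a name from the list of things; names that differ only in an ending like _2 or _b are one class to them, and where a whole thing is asked for, a point or a joint stands for the part that bears it (a point fixed in the world has none). Each returns a list of dicts, best first, with "p" (0 to 1); they miss things now and then, are a little off and sometimes report something else, mostly with a low value. They report only what shows in the picture. A call takes as long as a camera call.
- models.find_in(camera, query): "extent" ([left, top, right, bottom] in pixels, round what is visible of it).
- models.regions_of(camera, query): "pixels" (384x512 bool, what is visible of it) and "extent" ([left, top, right, bottom] in pixels, round what is visible of it).
Readings, each from a call of its own:
- readout.read_clock(): time.
- readout.read_joint_pos(): joint angles.
- readout.read_dq(): joint speeds.
- readout.read_joint_torque(): joint torques, N m.
- readout.read_tool_pos(): TCP position.
- readout.read_tool_rot(): TCP orientation.
- readout.read_force(): force on the tool from outside, world axes, zero at the start.
- readout.read_torque(): the same for the moment, N m.
- readout.read_width(): finger opening in mm.
- readout.read_finger_force(): force on a finger pad.
Only numpy, scipy, OpenCV 4.12 (cv2) and the standard library are available. Lean on these libraries where they do the work, as an engineer would, in place of code of your own. Each camera call takes 0.05 s, during which the arm holds its last target. There are 200 camera calls.

## Working session

There is one attempt and no reset: what is moved stays moved. The work goes in short steps, each a Python script; the robot and the scene stay as the last script left them, time stands still between calls to the robot, and variables do not carry over. Pictures are saved under pics/ and viewed, at most 10 in all, crops included, and the job is handed in when it is done.

```bash
mkdir -p pics; ls
cat > h.py <<'E'
import numpy as np, cv2
from bench import arm, open_jaws, close_gripper, kinematics, grab_frame, ticket, models, readout
def pts(f, mask):
    v,u=np.nonzero(mask&(f["z_map"]>0)); z=f["z_map"][v,u]
    P=np.c_[(u-f["cx"])/f["fx"]*z, -(v-f["cy"])/f["fy"]*z, -z, np.ones(len(z))]
    return (P@np.array(f["T"]).T)[:,:3]
E
python3 - <<'E'
from h import *
ims=[]
for c in ("top","side"):
    f=grab_frame(c); ims.append(f["color"][:,:,::-1])
    print(c,{k:f[k] for k in f if k not in("color","z_map")})
    for q in ("orange_knob","orange_slider","blue_slider","beaker"):
        for r in models.regions_of(c,q)[:2]:
            P=pts(f,r["pixels"])
            print(q,r["p"],r["extent"],np.percentile(P,[5,50,95],axis=0).round().tolist() if len(P) else None)
    cv2.imwrite(f"pics/{c}0.png",ims[-1])
print(readout.read_clock(),readout.read_tool_rot())
E
```

```text
bench.py
pics
top {'fx': 381.782915415252, 'fy': 381.782915415252, 'cx': 257.77468931630443, 'cy': 192.7331299562753, 'T': array([[-2.58804878e-02,  9.82331341e-01, -1.85351926e-01,
         4.37420582e+02],
       [-9.99564887e-01, -2.80537611e-02, -9.11165035e-03,
        -1.18391271e+01],
       [-1.41504784e-02,  1.85035463e-01,  9.82629962e-01,
         1.00315664e+03],
       [ 0.00000000e+00,  0.00000000e+00,  0.00000000e+00,
         1.00000000e+00]])}
orange_knob 0.84 [346.9, 105.0, 401.8, 181.0] [[622.0, -289.0, 81.0], [702.0, -262.0, 196.0], [756.0, -226.0, 249.0]]
orange_slider 0.79 [346.8, 104.2, 398.9, 180.0] [[622.0, -288.0, 91.0], [703.0, -262.0, 196.0], [755.0, -226.0, 249.0]]
blue_slider 0.59 [124.8, 163.7, 160.7, 239.1] [[510.0, 232.0, 86.0], [594.0, 249.0, 197.0], [652.0, 271.0, 249.0]]
beaker 0.72 [336.9, 122.7, 367.9, 152.3] [[719.0, -273.0, 53.0], [742.0, -239.0, 73.0], [776.0, -216.0, 106.0]]
side {'fx': 457.0504286507636, 'fy': 457.0504286507636, 'cx': 259.097677523109, 'cy': 187.59724039516564, 'T': array([[ 6.67684303e-01,  5.82186319e-01, -4.63957715e-01,
         8.39084742e+01],
       [-7.44427039e-01,  5.26417714e-01, -4.10746606e-01,
        -4.65833898e+02],
       [ 5.10450498e-03,  6.19631730e-01,  7.84876082e-01,
         1.05091372e+03],
       [ 0.00000000e+00,  0.00000000e+00,  0.00000000e+00,
         1.00000000e+00]])}
orange_knob 0.81 [355.1, 184.8, 390.1, 257.6] [[622.0, -296.0, 123.0], [718.0, -267.0, 199.0], [756.0, -231.0, 249.0]]
orange_slider 0.57 [351.1, 184.7, 391.9, 257.3] [[622.0, -296.0, 119.0], [715.0, -267.0, 199.0], [757.0, -231.0, 249.0]]
blue_slider 0.7 [157.2, 109.6, 208.5, 166.2] [[511.0, 229.0, 2.0], [606.0, 245.0, 196.0], [661.0, 382.0, 247.0]]
beaker 0.74 [354.7, 213.4, 382.1, 242.3] [[722.0, -279.0, 58.0], [740.0, -264.0, 90.0], [774.0, -221.0, 109.0]]
0.5 [ 4.48874551e-01  3.10934493e+00 -3.90472807e-05]
```

```bash
python3 - <<'E'
from h import *
for c in ("top","side"):
    f=grab_frame(c); hsv=cv2.cvtColor(f["color"],cv2.COLOR_RGB2HSV)
    m=(hsv[...,1]>130)&(hsv[...,0]>4)&(hsv[...,0]<22)&(hsv[...,2]>90)
    n,l,s,_=cv2.connectedComponentsWithStats(m.astype(np.uint8))
    for i in range(1,n):
        if s[i,4]>6:
            P=pts(f,l==i)
            if len(P):
              Q=P[P[:,2]>P[:,2].max()-6]
              print(c,s[i].tolist(),"z",P[:,2].min().round(),P[:,2].max().round(),"top mean",Q.mean(0).round(1),"ext",Q.min(0).round(),Q.max(0).round(),len(Q))
E
python3 -c "
import cv2,numpy as np
a=cv2.imread('pics/top0.png')[80:260,100:440];b=cv2.imread('pics/side0.png')[90:290,120:440]
cv2.imwrite('pics/a.png',np.vstack([cv2.resize(a,(540,286),interpolation=2),cv2.resize(b,(540,310),interpolation=2)]))"
```

```text
top [242, 85, 7, 5, 34] z 48.0 55.0 top mean [905.9  23.3  51.7] ext [900.  16.  49.] [913.  32.  55.] 32
top [371, 107, 9, 10, 68] z -5.0 247.0 top mean [ 752.5 -257.9  244.7] ext [ 749. -262.  241.] [ 757. -254.  247.] 13
top [354, 108, 15, 12, 98] z 1.0 246.0 top mean [ 744.1 -233.5  243.6] ext [ 741. -237.  241.] [ 749. -230.  246.] 14
top [368, 126, 16, 36, 73] z 194.0 199.0 top mean [ 691.7 -264.7  196.9] ext [ 652. -279.  194.] [ 733. -251.  199.] 72
top [382, 157, 19, 17, 239] z -3.0 253.0 top mean [ 634.1 -281.6  249. ] ext [ 621. -294.  247.] [ 646. -269.  253.] 127
top [361, 176, 12, 9, 65] z 45.0 131.0 top mean [ 626.3 -258.3  127.4] ext [ 618. -272.  125.] [ 635. -247.  131.] 53
top [348, 183, 6, 6, 31] z 15.0 134.0 top mean [ 615.  -219.4  129.8] ext [ 610. -224.  129.] [ 619. -215.  134.] 11
top [252, 206, 15, 15, 45] z -1.0 53.0 top mean [569.5  -2.9  49.5] ext [547. -22.  47.] [584.  13.  53.] 30
top [0, 360, 71, 24, 1313] z 43.0 56.0 top mean [206.1 522.5  51.4] ext [178. 450.  50.] [228. 617.  56.] 637
side [0, 27, 6, 11, 14] z -113.0 -62.0 top mean [ 648.7 1519.3 
[... 752 characters left out ...]
 [382, 187, 10, 9, 67] z -5.0 250.0 top mean [ 752.8 -261.3  247.3] ext [ 748. -264.  245.] [ 755. -259.  250.] 8
side [359, 204, 18, 39, 265] z 195.0 253.0 top mean [ 633.9 -285.1  250. ] ext [ 620. -298.  248.] [ 648. -273.  253.] 99
side [387, 215, 9, 9, 63] z -0.0 64.0 top mean [ 824.2 -272.8   61.2] ext [ 814. -282.   59.] [ 836. -264.   64.] 38
side [243, 224, 15, 10, 39] z -1.0 51.0 top mean [565.1 -21.   48. ] ext [550. -26.  45.] [581. -12.  51.] 14
side [328, 242, 6, 8, 35] z -2.0 133.0 top mean [ 614.6 -222.7  130.3] ext [ 609. -227.  128.] [ 620. -218.  133.] 18
side [342, 247, 10, 7, 43] z 125.0 132.0 top mean [ 628.2 -257.3  128.8] ext [ 620. -268.  126.] [ 636. -246.  132.] 42
```

View pics/a.png

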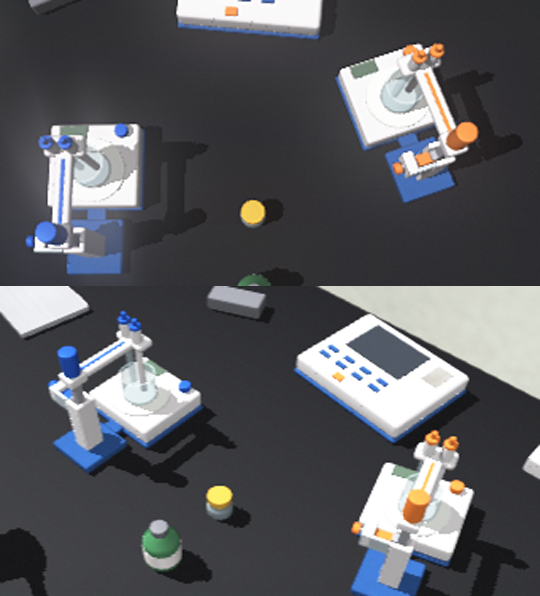

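View pics/top0.png

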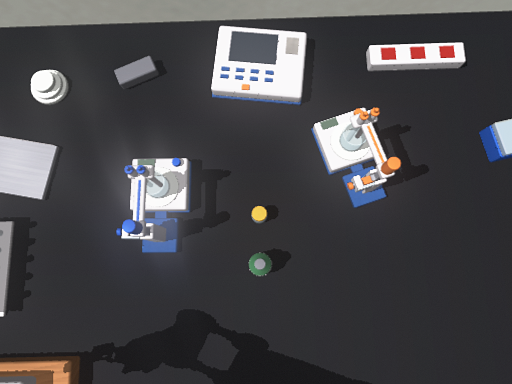

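The orange station is on the right, with its knob at about top pixel (391,165). That puts the knob at about (634, -283) with its top at 250, and the arm yaw is about 0.3 towards the caps near (749, -248). The blue station is on the left and clear of the approach path as long as I stay high.

Run:
```python
from h import *
K=np.array([634,-283.4]); yaw=np.arctan2(-247.5+283.4,749-634)
p=readout.read_tool_pos()
best=None
for t in (yaw,yaw+np.pi):
    rv=np.pi*np.array([np.cos(t/2),np.sin(t/2),0]); q=kinematics.ik([*K,330],rv)
    print(t,None if q is None else np.round(q,2))
    if q is not None and (best is None or abs(q[5])<abs(best[1][5])): best=(rv,q)
arm.line_to([p[0],p[1],350],max_speed=200)
arm.move_ptp([*K,330],best[0])
arm.line_to([*K,214],max_speed=120)
print("down",readout.read_tool_pos(),readout.read_force(),readout.read_clock())
close_gripper(20)
print("closed",readout.read_width(),readout.read_tool_pos(),readout.read_force(),readout.read_finger_force(),readout.read_clock())
f=grab_frame("side"); cv2.imwrite("pics/s1.png",cv2.resize(f["color"][150:300,280:440,::-1],(640,600)))
```

```text
0.302587765140336 [-0.59  0.44  1.07 -0.    1.64  0.67]
3.444180418730129 [-0.59  0.44  1.07  0.    1.64 -2.47]
down [ 634.58574046 -283.73555543  215.34931533] [-0.18198396  0.20901131  0.5057704 ] 5.8083
closed 27.41731676869662 [ 633.81396663 -282.60809069  214.35151502] [-3.14977325  3.86789134  4.10637347] 22.47567594051361 6.3667
```

View pics/s1.png

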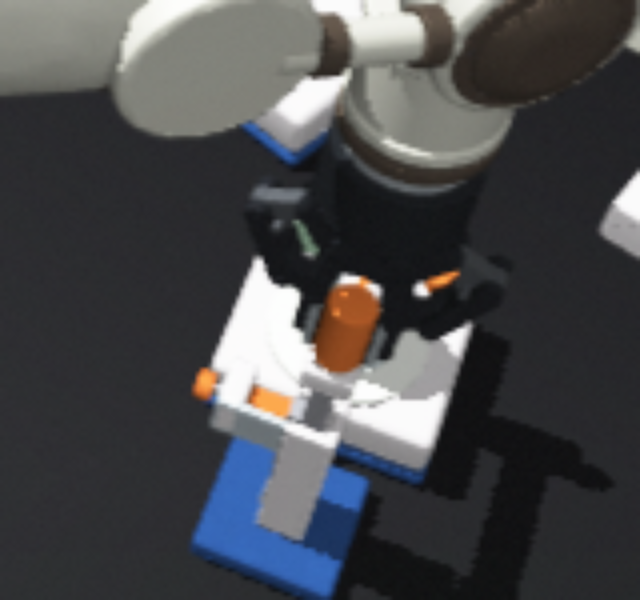

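The knob (crop pixel 350,325) sits centred between the pads, with width 27.4 mm and only a small side force. I'll firm up the grip and lift.

Run:
```python
from h import *
p=np.array(readout.read_tool_pos()); arm.line_to(p,max_speed=20)
close_gripper(80); z0=readout.read_tool_pos()[2]; print(z0,readout.read_force(),readout.read_clock())
for d in (20,40,48,52,56):
    arm.line_to([p[0],p[1],z0+d],max_speed=30)
    print(d,np.round(readout.read_tool_pos()-np.array([p[0],p[1],z0]),2),np.round(readout.read_force(),1),readout.read_width())
f=grab_frame("side"); cv2.imwrite("pics/s2.png",cv2.resize(f["color"][150:300,280:440,::-1],(640,600)))
for r in models.regions_of("side","orange_knob")[:1]: print(r["p"],r["extent"])
print(readout.read_clock())
```

```text
214.55548397235032 [-1.2427794   2.05450094  3.08963477] 6.8833
20 [-0.04  0.07 20.14] [-0.4  0.5 -2.6] 26.134221026363228
40 [-6.000e-02  1.000e-02  4.008e+01] [ 1.1  1.6 -5.9] 26.180631844467772
48 [-2.000e-02  2.000e-02  4.921e+01] [-0.7  2.6 -2.3] 26.37566905387924
52 [-3.000e-02  4.000e-02  5.252e+01] [ 0.5  1.6 -2.4] 26.433263568441532
56 [-4.000e-02  5.000e-02  5.637e+01] [-1.8  1.9 -3.5] 26.489789115255068
0.61 [354.6, 206.2, 380.3, 260.5]
9.6083
```

View pics/s2.png

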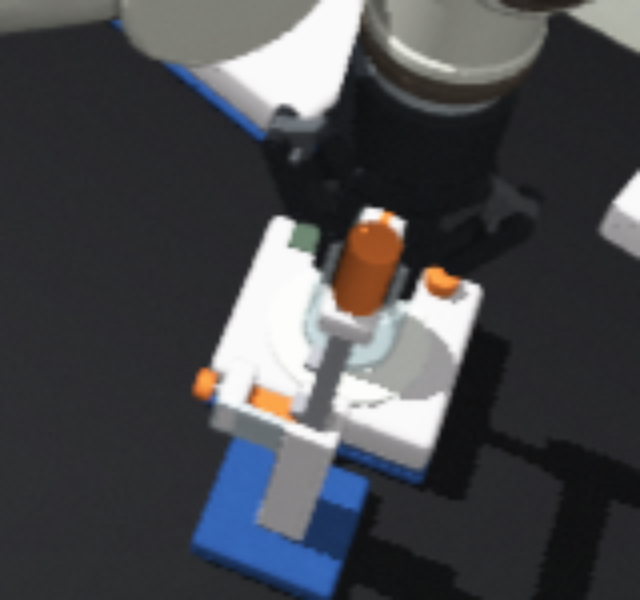

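The holder has risen with the gripper: the knob is at crop pixel 370,268 and the slide rail shows below it. I'll lower gently to see whether the pawl carries the holder.

Run:
```python
from h import *
def top():
    f=grab_frame("side"); hsv=cv2.cvtColor(f["color"],cv2.COLOR_RGB2HSV)
    m=(hsv[...,1]>130)&(hsv[...,0]>4)&(hsv[...,0]<22)&(hsv[...,2]>90)
    P=pts(f,m); P=P[(np.hypot(P[:,0]-634,P[:,1]+283)<25)&(P[:,2]>220)]
    return np.percentile(P[:,2],90).round(1)
print("top",top(),"(start ~251)")
p=readout.read_tool_pos()
for z in (268,266.5,265,264,263):
    arm.line_to([p[0],p[1],z],max_speed=20); arm.wait(.1)
    F=readout.read_force(); print(z,readout.read_tool_pos()[2],np.round(F,1))
    if F[2]>6: break
print("top",top(),readout.read_clock())
```

```text
top 306.7 (start ~251)
268 267.76779358548634 [-0.6  2.2 -3.5]
266.5 266.4168769053633 [-0.7  0.6 -3.6]
265 264.8988337180397 [-0.6  0.8 -4.7]
264 264.6407587022925 [-2.9  2.5  1.1]
263 264.5483273902145 [-3.8  2.8  3.6]
top 300.8 11.4833
```

The pawl caught at exactly +50 mm. I'll release, retreat and verify.

Run:
```python
from h import *
p=readout.read_tool_pos(); arm.line_to([p[0],p[1],264.5],max_speed=20)
open_jaws(); print(readout.read_width(),readout.read_force())
arm.line_to([p[0],p[1],390],max_speed=80)
arm.line_to([p[0]-150,p[1]+120,390],max_speed=150)
arm.wait(.5)
for c in ("top","side"):
    f=grab_frame(c)
    cv2.imwrite(f"pics/{c}3.png",f["color"][:,:,::-1])
    hsv=cv2.cvtColor(f["color"],cv2.COLOR_RGB2HSV)
    for n,lo,hi,C in (("orange",4,22,(634,-283)),("blue",100,130,(519,249))):
        m=(hsv[...,1]>130)&(hsv[...,0]>lo)&(hsv[...,0]<hi)&(hsv[...,2]>60)
        P=pts(f,m); P=P[(np.hypot(P[:,0]-C[0],P[:,1]-C[1])<30)&(P[:,2]>220)]
        if len(P): print(c,n,np.percentile(P[:,2],90).round(1),P.mean(0).round(1))
    for r in models.regions_of(c,"beaker")[:2]:
        print("beaker",r["p"],r["extent"],np.median(pts(f,r["pixels"]),0).round())
print(readout.read_clock())
a=cv2.imread('pics/top3.png')[80:260,100:440];b=cv2.imread('pics/side3.png')[90:290,120:440]
cv2.imwrite('pics/b.png',np.vstack([cv2.resize(a,(540,286),interpolation=2),cv2.resize(b,(540,310),interpolation=2)]))
```

```text
85.26987610312354 [-0.56975837 -0.22779054  0.25996923]
top blue 251.3 [520.4 253.9 248.8]
beaker 0.72 [335.9, 123.7, 370.0, 155.5] [ 749. -243.   69.]
side orange 300.8 [ 629.1 -286.   285.6]
side blue 250.7 [519.9 247.  241.2]
beaker 0.84 [356.4, 211.3, 382.8, 240.6] [ 739. -265.   82.]
16.1917
```

View pics/b.png

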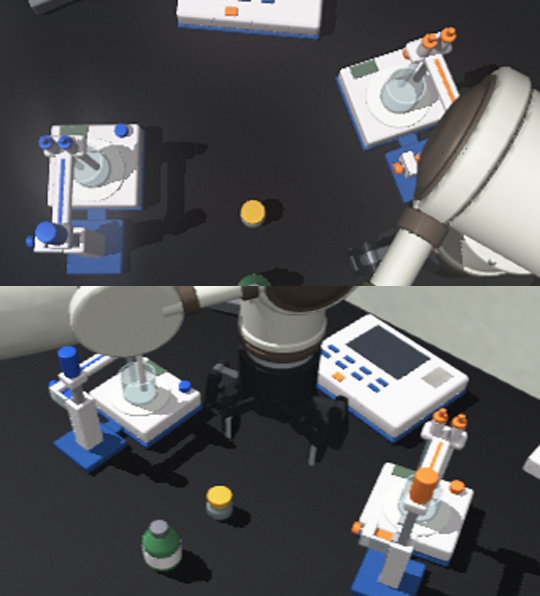

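The orange holder is holding at +50 mm (knob at side crop 425,487). The blue holder is unchanged, the beaker is in place, and the arm is clear of everything.

```bash
python3 -c "
from h import *
print(ticket.finish_job())"
```

```text
the job is handed in; nothing more can be done
None
```

The orange holder now rests on its next notch at +50 mm and has been let go; the blue holder's height is unchanged, the beaker shows no visible shift, and the job was handed in at about 16 s.

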